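# Open the leatherworker's chest and put the mallet away

## Task

Lift the lid of the wooden tool chest all the way over until it rests on its stop, easing it on to the stop rather than slamming it; mind the steel rail above. Then lay the mallet flat on the chest's floor without dropping it in, leave the lid open on its stop, and do not disturb the punch block, the jar or the spool.

Things in the scene. Friction and masses are not known exactly. Their poses are not given: they have to be found in the camera images.
- chest: Plain wooden tool chest fixed to the bench, outside 170 (its x) x 250 (its y) x 90 mm high, walls and floor 10 mm thick. Origin: centre of its underside; x points from its front to its hinge side, z up. Behind it two posts 22 mm square, 400 mm high, at x = 146, y = +-165 mm, carry a steel rail and, lower, a wooden stop bar (front face x = 119 mm) on which the open lid rests.
- chest_in (a point): Centre of the chest's inner floor, 10 mm above the bench; axes as the chest's.
- lid (a joint): Angle of the chest lid about its hinge in rad: 0 shut, grows as it opens, 1.75 (a little past upright) resting on its stop. The lid is a wooden board 170 x 250 x 12 mm, 0.5 kg, on a slightly stiff hinge; it falls shut if let go well short of upright.
- lid_hinge (a point): Middle of the lid's hinge line, on the chest's upper edge at chest x = 85, z = 90 mm; the hinge axis is along the chest's y. Axes as the chest's (does not turn with the lid).
- lid_bar (a point): Middle of the lid's handle: round dark steel bar 14 mm thick, 120 mm long along the chest's y, held by an arm at either end 35 mm (centre) ahead of the lid's front edge: free gap 28 mm between bar and lid. 205 mm from the hinge line in the lid's plane (6 mm above the hinge line when shut, 96 mm above the bench, overhanging the chest's front). Turns with the lid.
- rail_mid (a point): Middle of the fixed steel rail, 16 mm thick, 400 mm long along the chest's y, 370 mm above the bench, at chest x = 146 mm: about 79 mm above and 19 mm behind the handle bar of the open lid. A gripper pointing straight down at the bar there would hit it; tilt the tool, hand towards the chest's front (-x).
- mallet: Mallet with a black block head 76 (its x) x 56 (its y) x 50 mm high and a round wooden handle 24 mm thick, 110 mm long, running from the head along its -x, axis 25 mm above its underside; 186 mm long in all, about 0.4 kg, its weight mostly in the head. Origin: centre of the head's underside. It lies on its side on the bench beside the chest, left or right.
- mallet_head (a point): Centre of the mallet's head, 25 mm above its underside; axes as the mallet's.
- punches: Bystander: wooden block 130 x 70 x 45 mm with four upright steel punches (120 mm high over all), origin at the centre of its underside. Leave it alone.
- jar: Bystander: amber jar with black cap, 68 mm wide, 90 mm high, origin at the centre of its underside. Leave it alone.
- spool: Bystander: wooden thread spool 60 mm wide, 74 mm high, origin at the centre of its underside. Leave it alone.
Not all that is in view belongs to the job. Of the things shaped like the mallet, the black one is meant.

How it is judged:
On the way:
1. the lid is open and resting on its stop (value of joint lid above 1.7 rad), for 0.3 s.
At the end, for the whole second after the job is handed in: The lid rests on its stop (joint above 1.70 of 1.75 rad) and is still; the mallet lies on the chest's floor: its head's centre less than 40 mm above the inner floor and within 60 mm (x) and 90 mm (y) of the floor's centre, its handle level within about 0.15 rad, at rest (value of joint lid above 1.7 rad and x of mallet_head in the frame of chest_in between -0.06 and 0.06 m and y of mallet_head in the frame of chest_in between -0.09 and 0.09 m and z of mallet_head in the frame of chest_in between 0 and 0.04 m and angle between mallet's own x axis and vertical between 1.42 and 1.72 rad and linear speed of mallet below 0.03 m/s and velocity of joint lid between -0.1 and 0.1 rad/s); the robot touches nothing.
It fails at once if the lid is slammed on to its stop: it turns faster than 1.5 rad/s when past 1.5 rad (value of joint lid above 1.5 rad and velocity of joint lid above 1.5 rad/s).
It fails at once if the mallet is dropped: it moves faster than 0.8 m/s while the fingers do not hold it (linear speed of mallet above 0.8 m/s and contact force between the fingers and mallet below 0.2 N).
It fails at once if a bystander (punch block, jar or spool) is shifted by more than 30 mm or tipped (distance of any of punches, jar, spool from where it was at the start of the episode above 0.03 m or angle between any of punches, jar, spool's own z axis and vertical above 0.4 rad).
It also fails if it takes over 64 s, if anything falls off the work surface, if the arm or the gripper's body presses on something with over 40 N, if the wrist force passes 120 N, or if a joint passes its speed limit or range.

## Robot

A 6-joint arm with a two-finger parallel gripper is mounted at the origin on the work surface. World frame = base frame: x ahead of the robot, y to its left, z up, the work surface at z = 0. Lengths are in m, angles in rad, forces in N, time in s.
With the tool pointing down it reaches from about 0.275 to 0.825 m from the base axis. Payload 5.2 kg.
Tool frame: the origin (TCP) lies midway between the tips of the shut fingers; the grasp point (between the pads) lies 19 mm behind it; z points along the fingers, y is the line along which they close (so a half turn about z gives the same grasp; the last joint's range is limited). The gripper opens to 93 mm and grips with 3 to 60 N. Pads are 15 mm wide; open, the fingers measure 128 mm over their backs; the gripper's body (75 mm by 188 mm) begins 65 mm behind the grasp point.
Start: joints at [-1.442, 0.259, 1.535, -0, 1.348, -0.203], TCP at [0.179, -0.52, 0.219] pointing down, gripper open.
Joint ranges: [-3.14, 3.14], [-0.91, 2.08], [0.19, 2.58], [-1.22, 4.36], [0.22, 2.71], [-3.12, 3.12]. Speed limits (rad/s): [2.57, 2.57, 3.14, 3.14, 3.14, 3.14].

## Interface

Orientations are given as a unit quaternion [x, y, z, w].
In Python, from bench import manip, read_camera, calibration gives the robot as it stands. The module is installed in compiled form; this text tells all that it offers.
- The arm moves only by the shell command python3 -m handwheel 'ROWS' [FORCE]. ROWS is JSON, a list of rows, each a list of 7 numbers: the closure, from -1 (fully open) to 1 (shut), then the shift along the tool's x, y, z as a fraction of full scale, then the turn, a rotation vector about the tool's x, y, z as a fraction of full scale. A call has exactly 10 rows; each row shifts and turns the commanded pose from where the row before left it, along the tool's axes as they then stand; what a row does not reach is not made up. Full scale, the value 1, is 500 mm for a shift and 0.1 rad for a turn. A row lasts 1/12 s, in which the tool goes at most 41.7 mm and 7.16 degrees, less where a joint would pass 70% of its speed; a pose out of reach is approached as far as the arm can. A call with a number of a shift or a turn outside -1 to 1 is refused whole. A call with a gripper value outside its range is refused whole. The fingers move at their own pace and stop on an object; FORCE is the grip in N (left out, the last holds). Time passes only in rows, so rows that do not move let the fingers close, or fill a call up. It gives the time, the measured TCP pose, the force, the opening and the grip force at its end, in the units of the state.
- manip.sense(): the state, without advancing time (a new reading comes with each control period).
- read_camera(name): name is "scene" or "top" or "wrist"; returns the picture (400x640x3 uint8, blue, green, red); there is no depth.
- calibration(name): a dict with "camera_matrix" (3x3 intrinsics, pixels), "k1" (the pictures are not rectified: a ray, as slopes to the right and down, at radius r is drawn at 1 + k1 r^2 times it, then the intrinsics apply), "T" (4x4, takes a point from camera to world coordinates). Camera axes: x right, y down, z forward; pixel columns grow to the right and rows downward; lengths in m; the calibration is good to about 2 mm. A picture is of the moment at which its call begins: read the wrist's pose just before it. calibration takes no time and is no camera call; for the wrist camera it gives the pose at the moment of the call.
- manip.job_done(): hands the job in; it is judged then, once.
The state is a dict: "time_s": time; "joints": joint angles; "dq": joint speeds; "tau": joint torques, N m; "tcp_pos": TCP position; "tcp_rot": TCP orientation; "force": force on the tool from outside, world axes, zero at the start; "torque": the same for the moment, N m; "grip_width": finger opening in m; "gripper_force": force on a finger pad.
Only numpy, scipy, OpenCV 4.12 (cv2) and the standard library are available. Lean on these libraries where they do the work, as an engineer would, in place of code of your own. Each camera call takes 0.05 s, during which the arm holds its last target. There are 200 camera calls.

## Working session

There is one attempt and no reset: what is moved stays moved. The work goes in short steps, Python scripts to look and compute and a shell command to move; the robot and the scene stay as the last step left them, time stands still between calls to the robot, and variables do not carry over. Pictures are saved under pics/ and viewed, at most 10 in all, crops included, and the job is handed in when it is done.

```bash
mkdir -p pics; ls; python3 - <<'E'
from bench import manip, read_camera, calibration
import cv2,numpy as np
for n in ("scene","top"):
    im=read_camera(n); cv2.imwrite(f"pics/{n}0.png",im)
    c=calibration(n); print(n,np.round(c["camera_matrix"],1).tolist(),c["k1"],np.round(c["T"],3).tolist())
s=manip.sense(); print(s)
E
```

```text
pics
scene [[479.1, 0.0, 317.5], [0.0, 479.1, 194.7], [0.0, 0.0, 1.0]] -0.09985651327502454 [[0.871, 0.34, -0.354, 1.054], [0.49, -0.622, 0.61, -0.933], [-0.013, -0.705, -0.709, 1.389], [0.0, 0.0, 0.0, 1.0]]
top [[485.3, 0.0, 323.3], [0.0, 485.3, 194.2], [0.0, 0.0, 1.0]] 0.0009927608348810314 [[0.01, -0.999, 0.038, 0.395], [-1.0, -0.011, -0.014, 0.091], [0.015, -0.038, -0.999, 1.632], [0.0, 0.0, 0.0, 1.0]]
{'time_s': 0.1, 'joints': array([-1.44185854e+00,  2.59236163e-01,  1.53596469e+00,  1.21429152e-05,
        1.34801647e+00, -2.02828476e-01]), 'dq': array([-0.00037977, -0.00072939, -0.00421652,  0.0002708 ,  0.00028897,
        0.00080053]), 'tau': array([ 2.50879355e-03, -4.38208652e+01, -2.84644550e+01,  7.21840351e-02,
        3.62781377e-02, -4.23199378e-05]), 'tcp_pos': array([ 0.17908915, -0.51950352,  0.21792272]), 'tcp_rot': array([ 9.86272811e-01,  1.65122024e-01,  3.59214877e-05, -8.11563018e-04]), 'force': array([-0.15653729, -0.31536153, -0.67147131]), 'torque': array([ 0.02549321, -0.03779913,  0.01088235]), 'gripper_force': 0.0, 'grip_width': 0.09313451393510672}
```

View pics/scene0.png

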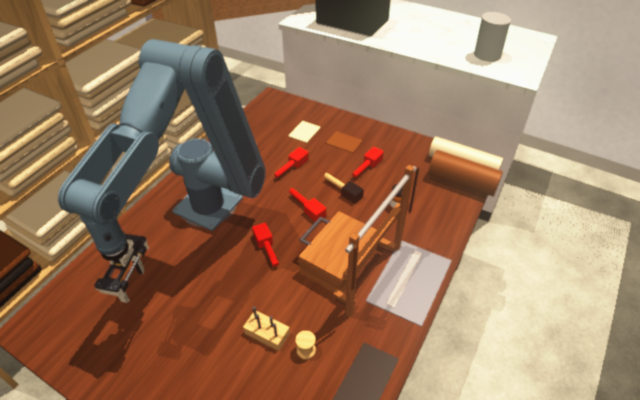

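View pics/top0.png

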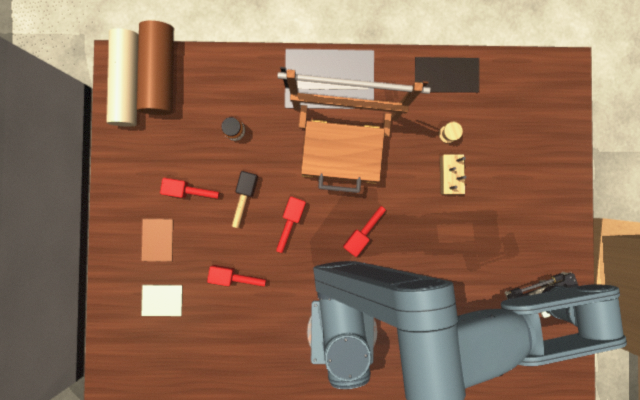

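Candidates for the mallet in the top view are the black head with the wooden handle at (246,183), and red ones at (172,188), (294,210), (357,242) and (220,276). I choose the black one. The chest lid is at about (345,150), with its handle bar at (340,190). The jar is at (233,128), the spool at (451,131) and the punches at (453,174). In the scene view the mallet head is at (352,190).

```bash
cat > h.py <<'E'
from bench import manip, read_camera, calibration
import cv2,numpy as np
from scipy.spatial.transform import Rotation as R
def ray(c,u,v):
    K=c["camera_matrix"]; d=np.array([(u-K[0,2])/K[0,0],(v-K[1,2])/K[1,1]]); s=d.copy()
    for _ in range(8): s=d/(1+c["k1"]*(s@s))
    T=np.array(c["T"]); r=T[:3,:3]@np.array([*s,1]); return T[:3,3],r/np.linalg.norm(r)
def onplane(c,u,v,z):
    o,r=ray(c,u,v); return o+r*(z-o[2])/r[2]
def tri(*obs):
    A=np.zeros((3,3));b=np.zeros(3);L=[]
    for c,u,v in obs:
        o,r=ray(c,u,v);P=np.eye(3)-np.outer(r,r);A+=P;b+=P@o;L.append((P,o))
    x=np.linalg.solve(A,b); return x,[round(1e3*np.linalg.norm(P@(x-o)),1) for P,o in L]
def proj(c,p):
    T=np.array(c["T"]);q=T[:3,:3].T@(np.array(p)-T[:3,3]);s=q[:2]/q[2];s=s*(1+c["k1"]*(s@s));K=c["camera_matrix"]
    return np.round([K[0,0]*s[0]+K[0,2],K[1,1]*s[1]+K[1,2]],1)
def black(im,lo,hi):
    m=(im.max(2)<60).astype(np.uint8); k=np.zeros_like(m);k[lo[1]:hi[1],lo[0]:hi[0]]=1; return m*k
E
python3 - <<'E'
from h import *
t=cv2.imread("pics/top0.png");s=cv2.imread("pics/scene0.png")
a=cv2.resize(t[60:235,215:415],None,fx=4,fy=3.4,interpolation=cv2.INTER_CUBIC)
a=cv2.resize(t[60:210,220:420],None,fx=4,fy=4,interpolation=cv2.INTER_CUBIC); cv2.imwrite("pics/tc.png",a)
b=cv2.resize(s[160:310,270:420],None,fx=4,fy=4,interpolation=cv2.INTER_CUBIC); cv2.imwrite("pics/sc.png",b)
ct,cs=calibration("top"),calibration("scene")
for im,c,lo,hi,n in ((t,ct,(232,165),(262,200),"top"),(s,cs,(335,175),(366,204),"scene")):
    m=black(im,lo,hi);cn=max(cv2.findContours(m,0,2)[0],key=cv2.contourArea)
    print(n,cv2.minAreaRect(cn),cv2.contourArea(cn))
E
```

```text
top ((254.01429748535156, 185.65126037597656), (2.4266304969787598, 21.557506561279297), 16.389541625976562) 29.0
scene ((351.17572021484375, 195.75595092773438), (19.57090950012207, 11.742546081542969), 6.709836959838867) 107.0
```

View pics/tc.png

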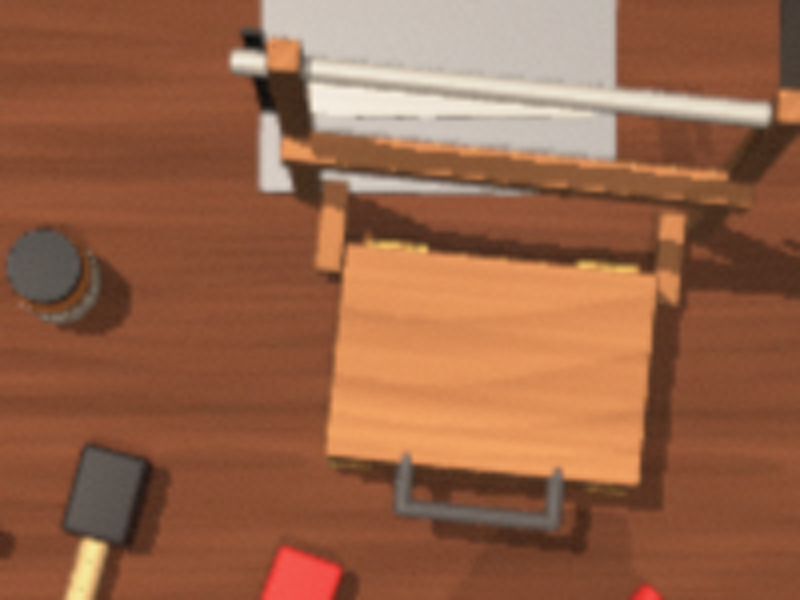

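View pics/sc.png

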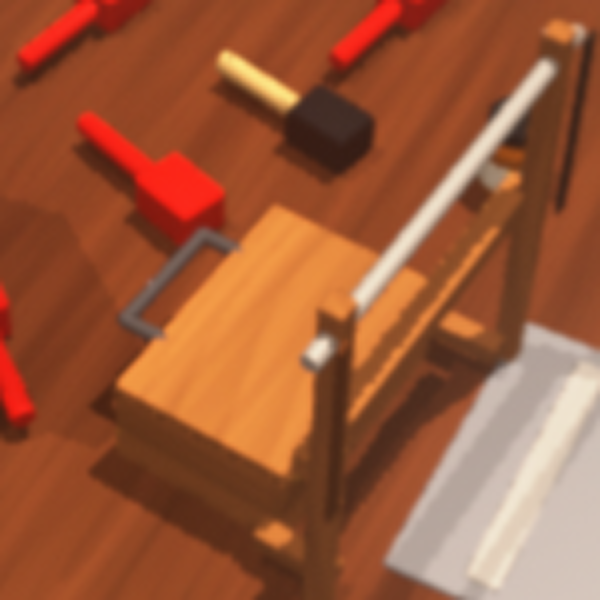

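The crops confirm the black mallet: head at (107,495) in the top crop and (330,130) in the scene crop. The lid corners and bar ends are clear in both views. Next I triangulate them.

```bash
python3 - <<'E'
from h import *
ct,cs=calibration("top"),calibration("scene")
def T(x,y): return ct,(x+.5)/4-.5+220,(y+.5)/4-.5+60
def S(x,y): return cs,(x+.5)/4-.5+270,(y+.5)/4-.5+160
P={}
for n,a,b in (("hingeL",(347,246),(428,275)),("hingeR",(655,276),(290,478)),("frR",(639,485),(118,385)),("frL",(328,457),(275,205)),
 ("barL",(400,510),(205,235)),("barR",(556,522),(124,318)),
 ("railL",(285,63),(550,68)),("m_hd",(107,495),(329,118)),):
    x,e=tri(T(*a),S(*b)); P[n]=x; print(n,np.round(x*1e3,1),e)
for n in ("hingeL","hingeR","frR","frL"): P[n]=onplane(*T(*dict(hingeL=(347,246),hingeR=(655,276),frR=(639,485),frL=(328,457))[n]),.102)
c=sum(P[n] for n in ("hingeL","hingeR","frR","frL"))/4
d=P["hingeL"]+P["hingeR"]-P["frL"]-P["frR"]; print("lid centre",c,"yaw",np.arctan2(d[1],d[0]), np.linalg.norm(d)/2)
d=P["hingeL"]+P["frL"]-P["hingeR"]-P["frR"]; print("yaw2",np.arctan2(-d[0],d[1]),np.linalg.norm(d)/2)
b=[onplane(*T(*q),.096) for q in((400,510),(556,522))]; print("bar",b, np.mean(b,0))
# mallet from masks
im=cv2.imread("pics/top0.png"); h=cv2.cvtColor(im,cv2.COLOR_BGR2HSV)
g=im.max(2)<85; k=np.zeros(g.shape,bool);k[165:200,230:262]=1
cn=max(cv2.findContours((g&k).astype(np.uint8),0,2)[0],key=cv2.contourArea);print("headpx",cv2.minAreaRect(cn))
k[:]=0;k[190:232,228:252]=1;g=(h[...,0]>12)&(h[...,0]<35)&(h[...,2]>150)&k
cn=max(cv2.findContours(g.astype(np.uint8),0,2)[0],key=cv2.contourArea);r=cv2.minAreaRect(cn);print("handle",r)
for q in cv2.boxPoints(r): print(q,onplane(ct,*q,.03)[:2])
for q in ((88,446),(150,460),(116,545),(65,527)): print("headtop",onplane(*T(*q),.05)[:2])
for n,q in dict(jar=(45,265)).items(): print(n,onplane(*T(*q),.09))
print("spool",onplane(ct,452,131,.074),"punch",onplane(ct,453,174,.045))
E
```

```text
hingeL [681.4 123.7 109.9] [np.float64(1.7), np.float64(1.7)]
hingeR [ 666.5 -119.6   96.4] [np.float64(2.2), np.float64(2.2)]
frR [ 498.3 -107.7  101. ] [np.float64(1.1), np.float64(1.1)]
frL [518.  138.7 101.5] [np.float64(1.6), np.float64(1.6)]
barL [476.8  81.2  94.6] [np.float64(1.3), np.float64(1.3)]
barR [467.1 -42.8 102.5] [np.float64(0.2), np.float64(0.2)]
railL [752.4 159.2 362.3] [np.float64(4.1), np.float64(4.1)]
m_hd [487.7 319.6  43.4] [np.float64(0.4), np.float64(0.4)]
lid centre [0.59049408 0.00861243 0.102     ] yaw -0.07401419821056263 0.16754879558045624
yaw2 -0.08161842376332014 0.24619905196268466
bar [array([0.47569398, 0.08051436, 0.096     ]), array([ 0.46753875, -0.04325078,  0.096     ])] [0.47161636 0.01863179 0.096     ]
headpx ((251.16844177246094, 183.0075225830078), (27.609167098999023, 17.093595504760742), 76.60750579833984)
handle ((238.49998474121094, 211.0), (7.279580593109131, 33.76673126220703), 15.255118370056152)
[230.54614 226.33076] [0.34695535 0.37133431]
[239.43076 193.75386] [0.45436069 0.34402092]
[246.45383 195.66924] [0.44829724 0.32083513]
[237.56921 228.24614] [0.34090147 0.34821523]
headtop [0.52749828 0.33496372]
headtop [0.516645   0.28437082]
headtop [0.44704112 0.31090296]
headtop [0.46124149 0.35252736]
jar [0.66830555 0.36535939 0.09      ]
spool [ 0.663678   -0.34661788  0.074     ] punch [ 0.52645302 -0.35810818  0.045     ]
```

The two views agree: the bar centre is at (0.470, 0.018, ~0.097) and the chest yaw is about -0.077. The mallet head is at (0.488, 0.320) with yaw about -0.26. First I turn the tool, then move over the bar.

```bash
cat >> h.py <<'E'
YAW=-.077; C0=np.array([.590,.009,0]); CR=R.from_euler("z",YAW).as_matrix()
def chest(p): return C0+CR@np.array(p)
def tool(t,yaw=YAW):  # closing axis y along the chest x, tilted t (hand to -x)
    b=R.from_euler("z",yaw).as_matrix()@np.array([[0,1,0],[1,0,0],[0,0,-1.]]).T
    return R.from_matrix(b)*R.from_rotvec([-t,0,0])
def need(p,rot):
    s=manip.sense(); r=R.from_quat(s["tcp_rot"]); d=r.inv().apply(np.array(p)-s["tcp_pos"])
    print("t",round(s["time_s"],2),"tcp",np.round(s["tcp_pos"]*1e3,1),"shift units(1=500mm)",np.round(d/.5,4),"turn units(0.1rad)",np.round((r.inv()*rot).as_rotvec()/.1,2),"q",np.round(s["joints"],3))
    open("log","a").write(repr([*s["joints"],*s["tcp_pos"]])+"\n")
E
python3 -m handwheel '[[0.46,0,0,0,0,0,-1],[0.46,0,0,0,0,0,-1],[0.46,0,0,0,0,0,-1],[0.46,0,0,0,0,0,-1],[0.46,0,0,0,0,0,-1],[0.46,0,0,0,0,0,-1],[0.46,0,0,0,0,0,-1],[0.46,0,0,0,0,0,-1],[0.46,0,0,0,0,0,-1],[0.46,0,0,0,0,0,-1]]' 20
python3 -c "
from h import *
need(chest([-.120,0,.200]),tool(0))"
```

```text
time_s: 0.93
tcp_pos: [0.1791, -0.5197, 0.2181]
tcp_rot: [0.785, 0.62, 0.0, -0.0]
force: [0.1, 0.3, -0.2]
grip_width: 0.0306
gripper_force: 0.0
t 0.93 tcp [ 179.1 -519.7  218.1] shift units(1=500mm) [1.1816 0.3171 0.0373] turn units(0.1rad) [-0.   -0.01 -1.57] q [-1.442  0.259  1.536 -0.     1.348 -1.208]
```

```bash
python3 -m handwheel '[[0.46,0,0,0,0,0,-0.78],[0.46,0,0,0,0,0,-0.78],[0.46,0.07,0.031,0,0,0,0],[0.46,0.07,0.031,0,0,0,0],[0.46,0.07,0.031,0,0,0,0],[0.46,0.07,0.031,0,0,0,0],[0.46,0.07,0.031,0,0,0,0],[0.46,0.07,0.031,0,0,0,0],[0.46,0.07,0.031,0,0,0,0],[0.46,0.07,0.031,0,0,0,0]]'
python3 -m handwheel '[[0.46,0.07,0.031,0,0,0,0],[0.46,0.07,0.031,0,0,0,0],[0.46,0.07,0.031,0,0,0,0],[0.46,0.07,0.031,0,0,0,0],[0.46,0.07,0.031,0,0,0,0],[0.46,0.07,0.031,0,0,0,0],[0.46,0.07,0.031,0,0,0,0],[0.46,0.06,0.03,0,0,0,0],[0.46,0,0,0,0,0,0],[0.46,0,0,0,0,0,0]]'
python3 -c "
from h import *
need(chest([-.120,0,.200]),tool(0))
cv2.imwrite('pics/w1.png',read_camera('wrist'))
c=calibration('wrist');np.save('w1T',c['T'])
print(c['camera_matrix'],c['k1'],proj(c,chest([-.12,-.06,.096])),proj(c,chest([-.12,.06,.096])),proj(c,chest([-.12,0,.096])))"
```

```text
time_s: 1.77
tcp_pos: [0.3262, -0.2493, 0.2185]
tcp_rot: [0.736, 0.677, 0.0, -0.0]
force: [1.2, -0.1, 0.3]
grip_width: 0.0253
gripper_force: 0.0
time_s: 2.6
tcp_pos: [0.4718, 0.0141, 0.2181]
tcp_rot: [0.734, 0.679, -0.0, -0.0]
force: [0.6, 0.1, 0.1]
grip_width: 0.0253
gripper_force: 0.0
t 2.6 tcp [471.8  14.1 218.1] shift units(1=500mm) [ 0.008  -0.0036  0.0362] turn units(0.1rad) [-0.01  0.   -0.02] q [-0.207  0.118  1.712 -0.     1.313 -0.128]
[[336.82423315   0.         319.30886838]
 [  0.         336.82423315 200.37809919]
 [  0.           0.           1.        ]] -0.012231163599241037 [317.6 252.3] [317.  118.7] [317.3 189. ]
```

View pics/w1.png

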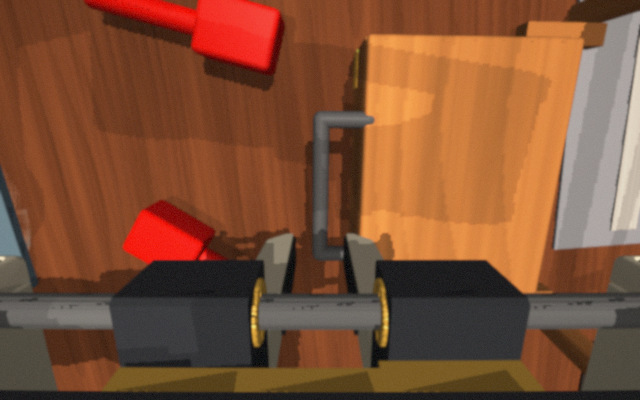

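The wrist picture shows the bar as a dark vertical strip at column ~322, rows 118–252. The lid's front edge is at column ~362. I refine the bar position and start a kinematic fit.

```bash
python3 - <<'E'
from h import *
im=cv2.imread("pics/w1.png").astype(int); c=calibration("wrist"); ct=calibration("top"); cs=calibration("scene")
cols=[]
for v in range(150,225,5):
    row=im[v,300:350]; g=(row.max(1)-row.min(1)<25); x=np.where(g)[0]+300; cols.append([x.min(),x.max()])
print(np.median(cols,0)); u=np.mean(cols)
for y in (-.085,):
    print("lid edge predicted",proj(c,chest([-.085,0,.102])),proj(c,chest([-.085,0,.09])))
print("wrist at z.096", (CR.T@(onplane(c,u,187,.096)-C0)))
# heights: bar ends seen by wrist and top
def T(x,y): return ct,(x+.5)/4-.5+220,(y+.5)/4-.5+60
def S(x,y): return cs,(x+.5)/4-.5+270,(y+.5)/4-.5+160
for n,w,a,b in (("L",(322,119),(401,510),(205,235)),("R",(322,251),(556,522),(124,318))):
    x,e=tri((c,*w),T(*a),S(*b)); print(n,np.round(x,4),np.round(CR.T@(x-C0),4),e)
E
```

```text
[313. 327.]
lid edge predicted [358.  190.5] [356.5 187.4]
wrist at z.096 [-0.11761281  0.00179047  0.096     ]
L [0.478  0.079  0.0972] [-0.1171  0.0612  0.0972] [np.float64(1.9), np.float64(2.4), np.float64(1.4)]
R [ 0.4677 -0.0412  0.0996] [-0.118  -0.0595  0.0996] [np.float64(3.0), np.float64(1.7), np.float64(2.0)]
```

```bash
sed -i 's/C0=np.array(\[.590,.009,0\])/C0=np.array([.592,.009,0])/' h.py; python3 -c "
from h import *
need(chest([-.120,0,.081]),tool(0))"
```

```text
t 2.65 tcp [471.4  12.9 218.1] shift units(1=500mm) [0.0108 0.0015 0.2742] turn units(0.1rad) [-0.01  0.   -0.04] q [-2.090e-01  1.180e-01  1.713e+00 -1.000e-03  1.313e+00 -1.280e-01]
```

```bash
python3 -m handwheel '[[0.46,0.0108,0.0015,0,0,0,0],[0.46,0,0,0.034,0,0,0],[0.46,0,0,0.034,0,0,0],[0.46,0,0,0.034,0,0,0],[0.46,0,0,0.034,0,0,0],[0.46,0,0,0.034,0,0,0],[0.46,0,0,0.034,0,0,0],[0.46,0,0,0.03,0,0,0],[0.46,0,0,0.02,0,0,0],[0.46,0,0,0.02,0,0,0]]'
python3 -m handwheel '[[1,0,0,0,0,0,0],[1,0,0,0,0,0,0],[1,0,0,0,0,0,0],[1,0,0,0,0,0,0],[1,0,0,0,0,0,0],[1,0,0,0,0,0,0],[1,0,0,0,0,0,0],[1,0,0,0,0,0,0],[1,0,0,0,0,0,0],[1,0,0,0,0,0,0]]' 15
python3 -c "
from h import *
need(chest([-.120,0,.081]),tool(0))
s=manip.sense();print(s['force'],s['grip_width'],s['gripper_force'])
A=np.array([eval(l) for l in open('log')]);print(A.shape)
"
```

```text
time_s: 3.48
tcp_pos: [0.4723, 0.0166, 0.0809]
tcp_rot: [0.737, 0.676, -0.0, -0.0]
force: [1.1, 0.3, -0.5]
grip_width: 0.0253
gripper_force: 0.0
time_s: 4.32
tcp_pos: [0.4726, 0.0171, 0.0819]
tcp_rot: [0.736, 0.677, -0.001, 0.0]
force: [-2.8, -5.0, -1.6]
grip_width: 0.0135
gripper_force: 15.0
t 4.32 tcp [472.6  17.1  81.9] shift units(1=500mm) [ 0.0023 -0.0007  0.0017] turn units(0.1rad) [-0.01  0.02 -0.06] q [-0.199  0.267  1.898 -0.002  0.977 -0.115]
[-2.82636971 -4.96437129 -1.59753101] 0.01346662668966501 15.001925379037857
(4, 9)
```

```bash
cat >> h.py <<'E'
H=np.array([.085,.09])
def bar(th): return H+np.array([-.205*np.cos(th)+.006*np.sin(th),.205*np.sin(th)+.006*np.cos(th)])
def now():
    s=manip.sense(); r=R.from_quat(s["tcp_rot"]).as_matrix(); z=r[:,2]; zc=CR.T@z
    t=np.arctan2(zc[0],-zc[2]); b=CR.T@(s["tcp_pos"]-.0145*z-C0); d=b[[0,2]]-H
    th=np.arctan2(d[1],-d[0])-.029
    print("t",round(s["time_s"],2),"theta",round(th,3),"tilt",round(t,3),"bar",np.round(b*1e3,1),"radius",round(np.hypot(*d)*1e3,1),"F",np.round(s["force"],1),"grip",round(s["grip_width"],4),"q",np.round(s["joints"],2))
    open("log","a").write(repr([*s["joints"],*s["tcp_pos"]])+"\n")
    return th,t
def plan(th1,t1,n=10):
    th,t=now(); th=np.linspace(th,th1,n+1); t=np.linspace(t,t1,n+1)
    f=lambda i: bar(th[i])+.0145*np.array([np.sin(t[i]),-np.cos(t[i])])
    for i in range(n):
        d=f(i+1)-f(i); y=d@[np.cos(t[i]),np.sin(t[i])]; z=d@[np.sin(t[i]),-np.cos(t[i])]
        print("y %.3f z %.3f rx %.2f"%(y/.5,z/.5,-(t[i+1]-t[i])/.1))
E
python3 -c "
from h import *
plan(.45,.3)"
```

```text
t 4.32 theta 0.002 tilt -0.001 bar [-119.7   -1.1   96.4] radius 204.8 F [-2.8 -5.  -1.6] grip 0.0135 q [-0.2   0.27  1.9  -0.    0.98 -0.12]
y 0.002 z -0.018 rx -0.30
y 0.003 z -0.018 rx -0.30
y 0.005 z -0.018 rx -0.30
y 0.006 z -0.018 rx -0.30
y 0.007 z -0.017 rx -0.30
y 0.008 z -0.017 rx -0.30
y 0.010 z -0.016 rx -0.30
y 0.011 z -0.015 rx -0.30
y 0.012 z -0.015 rx -0.30
y 0.013 z -0.014 rx -0.30
```

The bar is held, and the computed angle of 0.002 with radius 204.8 mm matches the chest model. Now I start the arc.

```bash
python3 -m handwheel '[[1,0,0.002,-0.018,-0.3,0,0],[1,0,0.003,-0.018,-0.3,0,0],[1,0,0.005,-0.018,-0.3,0,0],[1,0,0.006,-0.018,-0.3,0,0],[1,0,0.007,-0.017,-0.3,0,0],[1,0,0.008,-0.017,-0.3,0,0],[1,0,0.01,-0.016,-0.3,0,0],[1,0,0.011,-0.015,-0.3,0,0],[1,0,0.012,-0.015,-0.3,0,0],[1,0,0.013,-0.014,-0.3,0,0]]' 25
python3 -c "
from h import *
plan(.95,.6)
A=np.array([eval(l) for l in open('log')])[:,:9]
from scipy.optimize import least_squares
q=A[:,:6];s=q[:,1]+q[:,2]
def f(p):
    r=p[0]+p[1]*np.sin(q[:,1])+p[2]*np.sin(s)+p[3]*np.sin(s+q[:,4]); z=p[4]+p[1]*np.cos(q[:,1])+p[2]*np.cos(s)+p[3]*np.cos(s+q[:,4])
    R2=np.hypot(A[:,6],A[:,7]); return np.r_[np.sqrt(r**2+p[5]**2)-R2,z-A[:,8]]
o=least_squares(f,[0,.4,.4,.2,.3,.1]);print(o.x,abs(o.fun).max())"
```

```text
time_s: 5.15
tcp_pos: [0.4951, 0.0153, 0.1685]
tcp_rot: [0.728, 0.671, 0.097, 0.107]
force: [-17.7, -7.9, 3.7]
grip_width: 0.0129
gripper_force: 25.0
t 5.15 theta 0.431 tilt 0.29 bar [-101.3   -1.2  182.4] radius 207.9 F [-17.7  -7.9   3.7] grip 0.0129 q [-0.22  0.03  1.98  0.05  0.84 -0.17]
y 0.016 z -0.015 rx -0.31
y 0.017 z -0.014 rx -0.31
y 0.018 z -0.013 rx -0.31
y 0.019 z -0.011 rx -0.31
y 0.020 z -0.010 rx -0.31
y 0.021 z -0.008 rx -0.31
y 0.021 z -0.006 rx -0.31
y 0.022 z -0.005 rx -0.31
y 0.022 z -0.003 rx -0.31
y 0.022 z -0.001 rx -0.31
[ 1.54685451e-02  4.45781830e-01  4.18052317e-01  3.14831531e-01
  1.99090434e-01 -2.98171123e-06] 0.012746753624308993
```

```bash
python3 -m handwheel '[[1,0,0.016,-0.015,-0.3,0,0],[1,0,0.017,-0.014,-0.3,0,0],[1,0,0.018,-0.013,-0.3,0,0],[1,0,0.019,-0.011,-0.3,0,0],[1,0,0.02,-0.01,-0.3,0,0],[1,0,0.021,-0.008,-0.3,0,0],[1,0,0.021,-0.006,-0.3,0,0],[1,0,0.022,-0.005,-0.3,0,0],[1,0,0.022,-0.003,-0.3,0,0],[1,0,0.022,-0.001,-0.3,0,0]]'
python3 -c "
from h import *
plan(1.35,.85)"
```

```text
time_s: 5.98
tcp_pos: [0.5724, 0.0094, 0.253]
tcp_rot: [0.703, 0.647, 0.2, 0.218]
force: [-5.5, -3.9, 0.9]
grip_width: 0.0132
gripper_force: 25.0
t 5.98 theta 0.969 tilt 0.601 bar [-27.8  -1.1 265. ] radius 208.2 F [-5.5 -3.9  0.9] grip 0.0132 q [-0.23 -0.06  1.97  0.14  0.64 -0.24]
y 0.016 z 0.001 rx -0.25
y 0.016 z 0.002 rx -0.25
y 0.016 z 0.003 rx -0.25
y 0.016 z 0.004 rx -0.25
y 0.016 z 0.005 rx -0.25
y 0.015 z 0.006 rx -0.25
y 0.015 z 0.006 rx -0.25
y 0.015 z 0.007 rx -0.25
y 0.014 z 0.008 rx -0.25
y 0.013 z 0.009 rx -0.25
```

```bash
python3 -m handwheel '[[1,0,0.016,0.001,-0.25,0,0],[1,0,0.016,0.002,-0.25,0,0],[1,0,0.016,0.003,-0.25,0,0],[1,0,0.016,0.004,-0.25,0,0],[1,0,0.016,0.005,-0.25,0,0],[1,0,0.015,0.006,-0.25,0,0],[1,0,0.015,0.006,-0.25,0,0],[1,0,0.015,0.007,-0.25,0,0],[1,0,0.014,0.008,-0.25,0,0],[1,0,0.013,0.009,-0.25,0,0]]'
python3 -c "
from h import *
plan(1.6,.95)"
```

```text
time_s: 6.82
tcp_pos: [0.6477, 0.003, 0.2841]
tcp_rot: [0.67, 0.616, 0.28, 0.304]
force: [-1.1, -1.5, -2.4]
grip_width: 0.013
gripper_force: 25.0
t 6.82 theta 1.348 tilt 0.852 bar [ 45.   -1.6 293.6] radius 207.5 F [-1.1 -1.5 -2.4] grip 0.013 q [-0.23 -0.01  2.01  0.36  0.32 -0.44]
y 0.008 z 0.006 rx -0.10
y 0.008 z 0.007 rx -0.10
y 0.008 z 0.007 rx -0.10
y 0.008 z 0.007 rx -0.10
y 0.007 z 0.007 rx -0.10
y 0.007 z 0.008 rx -0.10
y 0.007 z 0.008 rx -0.10
y 0.007 z 0.008 rx -0.10
y 0.006 z 0.008 rx -0.10
y 0.006 z 0.009 rx -0.10
```

```bash
python3 -c "
from h import *
plan(1.62,.85)"
```

```text
t 6.82 theta 1.348 tilt 0.852 bar [ 45.   -1.6 293.6] radius 207.5 F [-1.1 -1.5 -2.4] grip 0.013 q [-0.23 -0.01  2.01  0.36  0.32 -0.44]
y 0.009 z 0.007 rx 0.00
y 0.009 z 0.007 rx 0.00
y 0.008 z 0.007 rx 0.00
y 0.008 z 0.008 rx 0.00
y 0.008 z 0.008 rx 0.00
y 0.008 z 0.008 rx 0.00
y 0.007 z 0.008 rx 0.00
y 0.007 z 0.008 rx 0.00
y 0.007 z 0.009 rx 0.00
y 0.007 z 0.009 rx 0.00
```

```bash
python3 -m handwheel '[[1,0,0.009,0.007,0,0,0],[1,0,0.009,0.007,0,0,0],[1,0,0.008,0.007,0,0,0],[1,0,0.008,0.008,0,0,0],[1,0,0.008,0.008,0,0,0],[1,0,0.008,0.008,0,0,0],[1,0,0.007,0.008,0,0,0],[1,0,0.007,0.008,0,0,0],[1,0,0.007,0.009,0,0,0],[1,0,0.007,0.009,0,0,0]]'
python3 -c "
from h import *
plan(1.78,.85)"
```

```text
time_s: 7.65
tcp_pos: [0.7032, -0.0015, 0.2864]
tcp_rot: [0.67, 0.617, 0.279, 0.303]
force: [-1.3, -4.3, -1.1]
grip_width: 0.0132
gripper_force: 25.0
t 7.65 theta 1.618 tilt 0.85 bar [100.8  -1.9 296. ] radius 206.6 F [-1.3 -4.3 -1.1] grip 0.0132 q [-0.21  0.09  1.89  0.3   0.33 -0.37]
y 0.004 z 0.005 rx -0.00
y 0.004 z 0.005 rx -0.00
y 0.004 z 0.005 rx -0.00
y 0.004 z 0.006 rx -0.00
y 0.004 z 0.006 rx -0.00
y 0.004 z 0.006 rx -0.00
y 0.003 z 0.006 rx -0.00
y 0.003 z 0.006 rx -0.00
y 0.003 z 0.006 rx -0.00
y 0.003 z 0.006 rx -0.00
```

```bash
python3 -m handwheel '[[1,0,0.004,0.005,0,0,0],[1,0,0.004,0.005,0,0,0],[1,0,0.004,0.005,0,0,0],[1,0,0.004,0.006,0,0,0],[1,0,0.004,0.006,0,0,0],[1,0,0.004,0.006,0,0,0],[1,0,0.003,0.006,0,0,0],[1,0,0.003,0.006,0,0,0],[1,0,0,0,0,0,0],[1,0,0,0,0,0,0]]'
python3 -c "
from h import *
now()"
```

```text
time_s: 8.48
tcp_pos: [0.7286, -0.0033, 0.2826]
tcp_rot: [0.67, 0.617, 0.279, 0.303]
force: [-10.7, -4.6, 2.9]
grip_width: 0.0132
gripper_force: 25.0
t 8.48 theta 1.743 tilt 0.849 bar [126.2  -1.7 292.1] radius 206.3 F [-10.7  -4.6   2.9] grip 0.0132 q [-0.2   0.14  1.84  0.29  0.33 -0.35]
```

```bash
python3 -m handwheel '[[0.57,0,0,0,0,0,0],[0.57,0,0,0,0,0,0],[0.57,0,0,0,0,0,0],[0.57,0,0,0,0,0,0],[0.57,0,0,-0.01,0,0,0],[0.57,0,0,-0.02,0,0,0],[0.57,0,0,-0.03,0,0,0],[0.57,0,0,-0.05,0,0,0],[0.57,0,0,-0.05,0,0,0],[0.57,0,0,-0.05,0,0,0]]'
python3 -c "
from h import *
now()
cs=calibration('scene'); im=read_camera('scene'); cv2.imwrite('pics/s2.png',cv2.resize(im[120:320,240:480],None,fx=3,fy=3))
for y in (-.06,.06):
  b=bar(1.75); print(proj(cs,chest([b[0],y,b[1]])), proj(cs,chest([bar(1.65)[0],y,bar(1.65)[1]])))
"
```

```text
time_s: 9.32
tcp_pos: [0.6493, 0.0033, 0.353]
tcp_rot: [0.67, 0.617, 0.279, 0.303]
force: [0.0, 0.2, 0.2]
grip_width: 0.0198
gripper_force: 0.0
t 9.32 theta 1.402 tilt 0.85 bar [ 46.7  -1.2 362.5] radius 275.2 F [0.  0.2 0.2] grip 0.0198 q [-0.23 -0.08  1.89  0.23  0.5  -0.3 ]
[366.3 233.7] [360.5 230.2]
[385.2 209.2] [379.7 205.9]
```

View pics/s2.png

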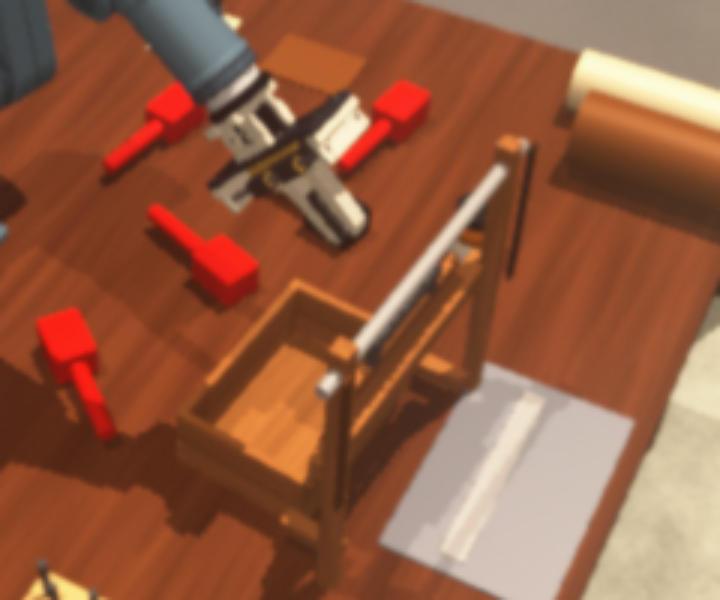

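The lid lies against its stop behind the rail, and the chest is open and empty, with its floor around (290,400) in the crop. The gripper is clear. Next I untilt and go to the mallet.

```bash
python3 -m handwheel '[[0.57,0,0,-0.07,0,0,0],[0.57,0,0,-0.07,0,0,0],[0.57,0,0,0,1,0,0],[-0.9,0,0,0,1,0,0],[-0.9,0,0,0,1,0,0],[-0.9,0,0,0,1,0,0],[-0.9,0,0,0,1,0,0],[-0.9,0,0,0,1,0,0],[-0.9,0,0,0,1,0,0],[-0.9,0,0,0,1,0,0]]'
python3 -c "
from h import *
need([.45,.33,.25],tool(0,1.311))"
```

```text
time_s: 10.2
tcp_pos: [0.5982, 0.0075, 0.3997]
tcp_rot: [0.736, 0.677, 0.016, 0.018]
force: [0.4, -0.6, 0.7]
grip_width: 0.062
gripper_force: 0.0
t 10.2 tcp [598.2   7.5 399.7] shift units(1=500mm) [ 0.6182 -0.3629  0.282 ] turn units(0.1rad) [  0.39   0.34 -13.94] q [-0.176  0.267  1.096  0.004  1.731 -0.092]
```

```bash
python3 -m handwheel '[[-0.9,0,0,0,0.48,0,0],[-0.9,0.062,-0.038,0.03,0,0,0],[-0.9,0.062,-0.038,0.03,0,0,0],[-0.9,0.062,-0.038,0.03,0,0,0],[-0.9,0.062,-0.038,0.03,0,0,0],[-0.9,0.062,-0.038,0.03,0,0,0],[-0.9,0.062,-0.038,0.03,0,0,0],[-0.9,0.062,-0.038,0.03,0,0,0],[-0.9,0.062,-0.038,0.03,0,0,0],[-0.9,0.062,-0.038,0.03,0,0,0]]'
python3 -m handwheel '[[-0.9,0,0,0,0,0,-1],[-0.9,0,0,0,0,0,-1],[-0.9,0,0,0,0,0,-1],[-0.9,0,0,0,0,0,-1],[-0.9,0,0,0,0,0,-1],[-0.9,0,0,0,0,0,-1],[-0.9,0,0,0,0,0,-1],[-0.9,0,0,0,0,0,-1],[-0.9,0,0,0,0,0,-1],[-0.9,0,0,0,0,0,-1]]'
python3 -c "
from h import *
need([.45,.33,.25],tool(0,1.311))
c=calibration('wrist');print([proj(c,p) for p in ([.488,.320,.05],[.35,.357,.03])])"
```

```text
time_s: 11.03
tcp_pos: [0.4502, 0.3011, 0.2626]
tcp_rot: [0.736, 0.677, 0.001, 0.001]
force: [-0.0, -0.0, -0.9]
grip_width: 0.0883
gripper_force: 0.0
time_s: 11.87
tcp_pos: [0.4513, 0.2997, 0.2631]
tcp_rot: [0.319, 0.948, 0.0, 0.001]
force: [-1.2, -0.3, -1.1]
grip_width: 0.0883
gripper_force: 0.0
t 11.87 tcp [451.3 299.7 263.1] shift units(1=500mm) [0.0387 0.0467 0.0263] turn units(0.1rad) [ 0.01  0.03 -3.89] q [ 3.810e-01  2.160e-01  1.482e+00 -1.000e-03  1.441e+00 -5.410e-01]
[array([351.7, 189.1]), array([304.4,  69.1])]
```

```bash
python3 -m handwheel '[[-0.9,0,0,0,0,0,-0.97],[-0.9,0,0,0,0,0,-0.97],[-0.9,0,0,0,0,0,-0.97],[-0.9,0,0,0,0,0,-0.97],[-0.9,-0.03,0.03,0,0,0,0],[-0.9,-0.03,0.02,0,0,0,0],[-0.9,0,0,0,0,0,0],[-0.9,0,0,0,0,0,0],[-0.9,0,0,0,0,0,0],[-0.9,0,0,0,0,0,0]]'
python3 -c "
from h import *
need([.48,.322,.25],tool(0,1.311))
c=calibration('wrist');im=read_camera('wrist');cv2.imwrite('pics/w2.png',im);np.save('w2T',c['T'])
print([proj(c,p) for p in ([.488,.320,.05],[.35,.357,.025])])"
```

```text
time_s: 12.7
tcp_pos: [0.486, 0.3157, 0.263]
tcp_rot: [0.132, 0.991, -0.0, 0.001]
force: [0.3, -0.2, -0.4]
grip_width: 0.0882
gripper_force: 0.0
t 12.7 tcp [486.  315.7 263. ] shift units(1=500mm) [0.0149 0.009  0.0261] turn units(0.1rad) [ 0.    0.02 -0.06] q [ 3.840e-01  2.870e-01  1.389e+00 -1.000e-03  1.465e+00 -9.210e-01]
[array([322.9, 175.2]), array([322.6,  43.8])]
```

View pics/w2.png

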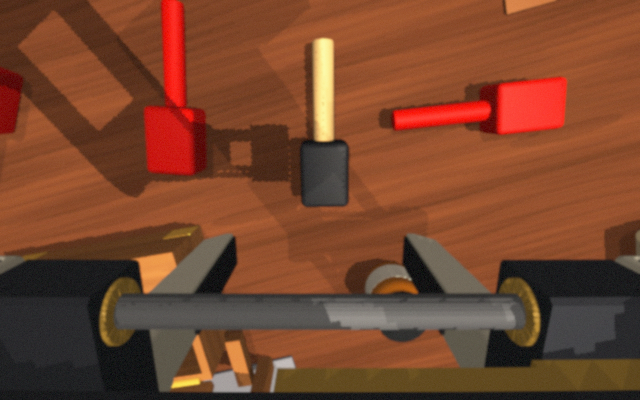

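The wrist view shows the black head at (325,173) and the handle end at (323,40), aligned with the tool. The jar is at (390,290), behind.

```bash
python3 -c "
from h import *
c=calibration('wrist')
im=cv2.imread('pics/w2.png');k=np.zeros((400,640),np.uint8);k[120:215,285:365]=1
m=((im.max(2)<85)&(im.max(2).astype(int)-im.min(2)<20)).astype(np.uint8)*k
m=cv2.morphologyEx(m,cv2.MORPH_OPEN,np.ones((5,5)));r=cv2.minAreaRect(max(cv2.findContours(m,0,2)[0],key=cv2.contourArea));print(r)
h=onplane(c,*r[0],.05);h2=onplane(c,325,173,.05);e=onplane(c,323,40,.03);n=onplane(c,324,141,.03);print(h,h2,e,n,np.arctan2(*(h-e)[[1,0]]),np.arctan2(*(n-e)[[1,0]]))
ct,cs=calibration('top'),calibration('scene')
def T(x,y): return ct,(x+.5)/4-.5+220,(y+.5)/4-.5+60
def S(x,y): return cs,(x+.5)/4-.5+270,(y+.5)/4-.5+160
print('head top tri',tri((c,*r[0]),T(107,495),S(329,118)))
"
```

```text
((323.5, 173.0), (64.0, 47.0), 90.0)
[0.48581173 0.32136577 0.05      ] [0.48626017 0.32301617 0.05      ] [0.34732948 0.35821317 0.03      ] [0.4528834  0.33106176 0.03      ] -0.26005484306754206 -0.25176967003606693
head top tri (array([0.48745375, 0.32048402, 0.04221141]), [np.float64(0.6), np.float64(0.8), np.float64(0.5)])
```

```bash
python3 -c "
from h import *
need([.4827,.3228,.013],tool(0,1.316))"
```

```text
t 12.75 tcp [486.  315.7 263.1] shift units(1=500mm) [0.0111 0.0118 0.5002] turn units(0.1rad) [ 0.    0.02 -0.11] q [ 3.840e-01  2.870e-01  1.389e+00 -1.000e-03  1.465e+00 -9.210e-01]
```

```bash
python3 -m handwheel '[[-0.9,0.011,0.012,0,0,0,-0.11],[-0.9,0,0,0.06,0,0,0],[-0.9,0,0,0.06,0,0,0],[-0.9,0,0,0.06,0,0,0],[-0.9,0,0,0.06,0,0,0],[-0.9,0,0,0.06,0,0,0],[-0.9,0,0,0.06,0,0,0],[-0.9,0,0,0.06,0,0,0],[-0.9,0,0,0.04,0,0,0],[-0.9,0,0,0.03,0,0,0]]'
python3 -m handwheel '[[-0.9,0,0,0.01,0,0,0],[1,0,0,0,0,0,0],[1,0,0,0,0,0,0],[1,0,0,0,0,0,0],[1,0,0,0,0,0,0],[1,0,0,0,0,0,0],[1,0,0,0,0,0,0],[1,0,0,0,0,0,0],[1,0,0,0,0,0,0],[1,0,0,0,0,0,0]]' 45
python3 -m handwheel '[[1,0,0,-0.01,0,0,0],[1,0,0,-0.03,0,0,0],[1,0,0,-0.04,0,0,0],[1,0,0,-0.06,0,0,0],[1,0,0,-0.06,0,0,0],[1,0,0,-0.06,0,0,0],[1,0,0,-0.06,0,0,0],[1,0,0,-0.06,0,0,0],[1,0,0,-0.04,0,0,0],[1,0,0,-0.02,0,0,0]]'
python3 -c "
from h import *
need(chest([-.022,-.05,.25]),tool(0))"
```

```text
time_s: 13.58
tcp_pos: [0.4817, 0.323, 0.0157]
tcp_rot: [0.127, 0.992, -0.001, -0.0]
force: [-0.3, -0.6, 1.0]
grip_width: 0.0885
gripper_force: 0.0
time_s: 14.42
tcp_pos: [0.4839, 0.3228, 0.014]
tcp_rot: [0.127, 0.992, -0.0, 0.002]
force: [-1.3, -2.2, 5.9]
grip_width: 0.0557
gripper_force: 45.0
time_s: 15.25
tcp_pos: [0.4838, 0.3237, 0.236]
tcp_rot: [0.127, 0.992, 0.001, 0.003]
force: [-0.1, -0.5, -4.3]
grip_width: 0.0554
gripper_force: 45.0
t 15.25 tcp [483.8 323.7 236. ] shift units(1=500mm) [-0.3425 -0.6606 -0.0284] turn units(0.1rad) [ 0.06  0.02 13.93] q [ 3.980e-01  3.020e-01  1.433e+00 -1.000e-03  1.401e+00 -9.170e-01]
```

```bash
python3 -m handwheel '[[1,0,0,0,0,0,0.6],[1,0,0,0,0,0,1],[1,0,0,0,0,0,1],[1,0,0,0,0,0,1],[1,0,0,0,0,0,1],[1,0,0,0,0,0,1],[1,0,0,0,0,0,1],[1,0,0,0,0,0,1],[1,0,0,0,0,0,1],[1,0,0,0,0,0,1]]'
python3 -m handwheel '[[1,0,0,0,0,0,1],[1,0,0,0,0,0,1],[1,0,0,0,0,0,1],[1,0,0,0,0,0,0.9],[1,0,0,0,0,0,0.4],[1,-0.03,0.01,0,0,0,0],[1,-0.06,0.02,0,0,0,0],[1,-0.06,0.02,0,0,0,0],[1,-0.06,0.02,0,0,0,0],[1,-0.06,0.02,0,0,0,0]]'
python3 -c "
from h import *
need(chest([-.022,-.05,.25]),tool(0))"
```

```text
time_s: 16.08
tcp_pos: [0.4821, 0.3228, 0.2311]
tcp_rot: [0.573, 0.82, -0.001, -0.0]
force: [0.0, 0.2, -4.2]
grip_width: 0.0561
gripper_force: 45.0
time_s: 16.92
tcp_pos: [0.517, 0.184, 0.2313]
tcp_rot: [0.733, 0.681, -0.001, -0.0]
force: [0.7, 0.4, -5.1]
grip_width: 0.0558
gripper_force: 45.0
t 16.92 tcp [517.  184.  231.3] shift units(1=500mm) [-0.4379  0.1308 -0.0373] turn units(0.1rad) [-0.01  0.    0.04] q [ 0.139  0.249  1.516 -0.     1.377  0.212]
```

```bash
python3 -m handwheel '[[1,-0.06,0.018,0,0,0,0],[1,-0.06,0.018,0,0,0,0],[1,-0.06,0.018,0,0,0,0],[1,-0.06,0.018,0,0,0,0],[1,-0.06,0.018,0,0,0,0],[1,-0.06,0.018,0,0,0,0],[1,-0.04,0.01,0,0,0,0],[1,-0.02,0.005,0,0,0,0],[1,0,0,0,0,0,0],[1,0,0,0,0,0,0]]'
python3 -c "
from h import *
need(chest([-.022,-.05,.025]),tool(0))
c=calibration('wrist');im=read_camera('wrist');cv2.imwrite('pics/w3.png',im)
print('rim inner: front/back walls', [proj(c,chest(p)) for p in ([-.075,0.03,.09],[.075,.03,.09],[0,.115,.09])])"
```

```text
time_s: 17.75
tcp_pos: [0.5631, -0.0283, 0.232]
tcp_rot: [0.733, 0.68, 0.0, -0.001]
force: [-0.1, 0.1, -4.6]
grip_width: 0.0559
gripper_force: 45.0
t 17.75 tcp [563.1 -28.3 232. ] shift units(1=500mm) [-0.0217  0.008   0.4141] turn units(0.1rad) [-0.   -0.01  0.02] q [-2.490e-01  2.750e-01  1.480e+00  1.000e-03  1.387e+00 -1.740e-01]
rim inner: front/back walls [array([263.7, 113.4]), array([432.7, 113.9]), array([350.7,   7.4])]
```

View pics/w3.png

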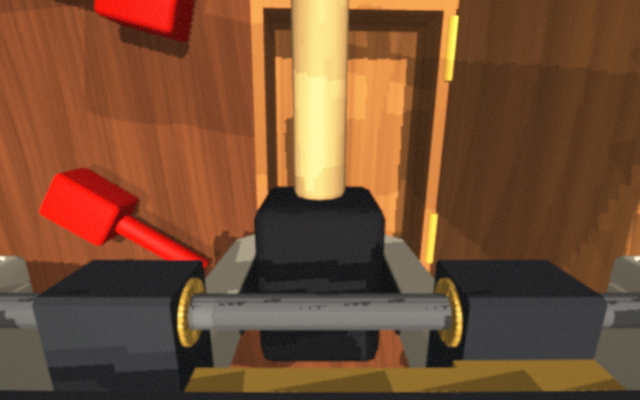

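The wrist view shows the mallet hanging level, with the handle (320,100) over the open chest. The chest's inner rims are at columns 265 and 432, matching the prediction. Now I lower it.

```bash
python3 -m handwheel '[[1,-0.0215,0.008,0,0,0,0],[1,0,0,0.03,0,0,0],[1,0,0,0.05,0,0,0],[1,0,0,0.06,0,0,0],[1,0,0,0.06,0,0,0],[1,0,0,0.06,0,0,0],[1,0,0,0.05,0,0,0],[1,0,0,0.03,0,0,0],[1,0,0,0.02,0,0,0],[1,0,0,0.01,0,0,0]]'
python3 -c "
from h import *
need(chest([-.022,-.05,.024]),tool(0))"
```

```text
time_s: 18.63
tcp_pos: [0.5668, -0.039, 0.0467]
tcp_rot: [0.732, 0.681, 0.0, -0.0]
force: [-0.3, 0.1, -4.9]
grip_width: 0.0555
gripper_force: 45.0
t 18.63 tcp [566.8 -39.   46.7] shift units(1=500mm) [-0.0004 -0.001   0.0455] turn units(0.1rad) [-0.   -0.    0.04] q [-0.265  0.459  1.702  0.     0.98  -0.193]
```

```bash
python3 -m handwheel '[[1,0,0,0.01,0,0,0],[1,0,0,0.008,0,0,0],[1,0,0,0.006,0,0,0],[1,0,0,0.005,0,0,0],[1,0,0,0.004,0,0,0],[1,0,0,0.004,0,0,0],[1,0,0,0.003,0,0,0],[1,0,0,0.002,0,0,0],[1,0,0,0,0,0,0],[1,0,0,0,0,0,0]]'
python3 -c "
from h import *
need(chest([-.022,-.05,.024]),tool(0))"
```

```text
time_s: 19.47
tcp_pos: [0.5674, -0.0399, 0.0272]
tcp_rot: [0.733, 0.68, 0.001, 0.001]
force: [0.4, -0.1, -5.0]
grip_width: 0.0552
gripper_force: 45.0
t 19.47 tcp [567.4 -39.9  27.2] shift units(1=500mm) [ 0.0013 -0.0025  0.0063] turn units(0.1rad) [0.02 0.   0.03] q [-0.266  0.485  1.718  0.     0.936 -0.193]
```

```bash
python3 -m handwheel '[[1,0,0,0.002,0,0,0],[1,0,0,0.002,0,0,0],[1,0,0,0.002,0,0,0],[1,0,0,0.001,0,0,0],[1,0,0,0.001,0,0,0],[1,0,0,0,0,0,0],[1,0,0,0,0,0,0],[1,0,0,0,0,0,0],[1,0,0,0,0,0,0],[1,0,0,0,0,0,0]]'
```

```text
time_s: 20.3
tcp_pos: [0.5675, -0.0398, 0.024]
tcp_rot: [0.733, 0.681, 0.001, 0.001]
force: [-3.3, 0.6, 5.3]
grip_width: 0.0557
gripper_force: 45.0
```

The floor now carries the mallet, so I open a little and withdraw straight up.

```bash
python3 -m handwheel '[[-0.25,0,0,0,0,0,0],[-0.36,0,0,0,0,0,0],[-0.36,0,0,0,0,0,0],[-0.36,0,0,0,0,0,0],[-0.36,0,0,-0.01,0,0,0],[-0.36,0,0,-0.02,0,0,0],[-0.36,0,0,-0.03,0,0,0],[-0.36,0,0,-0.05,0,0,0],[-0.36,0,0,-0.06,0,0,0],[-0.36,0,0,-0.06,0,0,0]]'
python3 -m handwheel '[[-0.36,0,0,-0.06,0,0,0],[-0.36,0,0,-0.06,0,0,0],[-0.36,0,-0.02,-0.04,0,0,0],[-0.36,0,-0.06,0,0,0,0],[-0.36,0,-0.06,0,0,0,0],[-0.36,0,-0.05,0,0,0,0],[-0.36,0,0,0,0,0,0],[-0.36,0,0,0,0,0,0],[-0.36,0,0,0,0,0,0],[-0.36,0,0,0,0,0,0]]'
python3 -c "
from h import *
t=read_camera('top');s=read_camera('scene')
a=cv2.resize(t[60:240,215:415],(400,360));b=cv2.resize(s[140:320,270:470],(400,360));cv2.imwrite('pics/end.png',np.hstack([a,b]))"
```

```text
time_s: 21.13
tcp_pos: [0.5668, -0.0397, 0.1398]
tcp_rot: [0.733, 0.68, 0.001, 0.001]
force: [0.9, -0.5, 0.2]
grip_width: 0.0628
gripper_force: 0.0
time_s: 21.97
tcp_pos: [0.4735, -0.0331, 0.2184]
tcp_rot: [0.733, 0.68, 0.001, 0.001]
force: [0.0, 0.4, -0.8]
grip_width: 0.0629
gripper_force: 0.0
```

View pics/end.png

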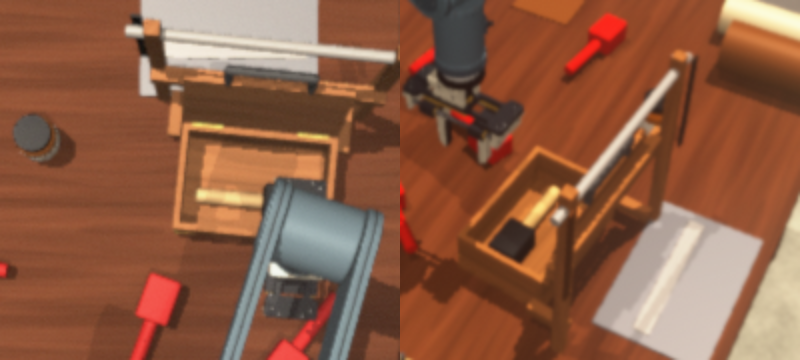

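The mallet lies flat in the chest, with its head at (515,240) and its handle up to (545,200) in the right half of the picture. The lid rests on its stop, with the bar under the rail at (272,75) in the left half. The jar is where it was and the gripper is clear, so I hand in.

```bash
python3 -c "
from bench import manip
print(manip.job_done())"
```

```text
the job is handed in; nothing more can be done
None
```

I opened the lid gently onto its stop, laid the mallet flat on the chest floor, and handed the job in at about 22 s with the gripper clear; the last pictures show lid and mallet in place, but no verdict came back.

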